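# Load a specimen plate through a sprung flap and square it in the corner

### The job

The steel specimen plate lies on the loading shelf of the clear-covered gauging chamber. Take the push tool and, keeping your fingers off the plate, push it in through the sprung flap until it touches both the back stop and the left rail of the square corner inside. Then draw the tool out so that the flap shuts behind the plate and lay the tool down on the bench the way it lay before, clear of the chamber, leaving the check weight, the flat gauge tip and the sample carton where they are.

Things in the scene. Friction and masses are not known exactly. Their poses are not given: they have to be found in the camera images.
- station: Fixed gauging chamber: grey box with clear sides and cover, an open shelf in front. Origin on the bench under the middle of its inlet, at the front frame's inner face; x points into it, y left, z up. Its dark floor, 12 mm above the bench, runs level from shelf to back wall (x = 98 mm inside). Panes at y = +-52 mm. Cover top 55 mm, probe on it (x 56, y 22 mm, 16 mm thick) to 105 mm above the bench.
- shelf (a point): Middle of the loading shelf's top (station x = -35, y = 0, z = 12 mm). The shelf reaches from x = -70 mm to the inlet, y = -58 to +58 mm, with no edge or lip.
- inlet (a point): Middle of the inlet's sill (station x = 0, y = 0, z = 12 mm). The opening is 90 mm wide (y = -45 to +45 mm) and 30 mm high above the floor, in a front frame 8 mm thick (x = -8 to 0 mm). Flared lead-in cheeks stand in front of both sides, x = -20 to -6 mm.
- corner (a point): Inner square corner at floor height, where the faces of left rail and back stop meet (station x = 78, y = 40, z = 12 mm). The left rail runs along x from x = 7 to 85 mm, the back stop along y from y = -28 to +46 mm; both are 11 mm high. The plate is home with its centre at station x = 56, y = 22 mm and its edges parallel to the station's axes.
- flap (a joint): Sprung flap in the inlet: smooth metal leaf 86 mm wide on a pin 28.5 mm above the floor at station x = 3 mm. Shut (0) it leans inward 0.5 rad from upright, its beaded lower edge 2 mm off the floor at x = 17 mm; it grows to 1.0 rad as the edge swings inward and up, and cannot swing outward. A light spring shuts it (0.4 to 1 N at its edge). It rests on and slides along whatever lies in the inlet.
- plate: Ground steel specimen plate, 44 mm (its x) x 36 mm (its y) x 8 mm thick, about 80 g, a small round land on its top. Origin: centre of its underside. At first it lies flat on the shelf, within 0.14 rad of the station's direction, its centre at station x = -42 to -34 mm and 8 to 20 mm to the right of its place in the corner.
- push_tool: Push tool lying flat: black flat-sided handle 62 mm long (x), 16 wide (y), 22 high; a 10 mm round shaft along +x, axis 9 mm above the underside; a white foot at its end, 8 mm long, 16 wide, 14 high, its flat front face 105 mm ahead of the origin. Origin: underside of the handle's middle, where it is gripped across the 16 mm. Undersides of handle and foot lie in one plane, z = 0. About 70 g.
- weight_100: Knobbed check weight, 27 mm diameter, 35 mm high, on the bench to the right of the chamber. Leave it alone.
- tip_flat: Small metal gauge tip with a round flat head, 24 mm diameter, 19 mm high, on the bench to the left of the chamber. Leave it alone.
- sample_box: Small white carton, 60 x 90 x 45 mm high, on the bench to the front right. Leave it alone. Behind it the tall force test stand fills x = 0.48 to 0.78 m, y = -0.39 to -0.08 m: swing the arm round in front of it, not through it.
Not all that is in view belongs to the job. There is more than one size of the plate; the one meant has the size given above.

How it is judged (in metres and radians):
At the end, for the whole second after the job is handed in: The plate lies flat inside the chamber, within 2.5 mm of touching the back stop and the left rail and parallel to them within 4 degrees; the flap is shut (under 0.05 rad); the push tool lies still on the bench, underside down, and does not touch the chamber (x of plate in the frame of station between 0.0535 and 0.058 m and y of plate in the frame of station between 0.0195 and 0.024 m and z of plate in the frame of station between 0.009 and 0.015 m and angle between the x axis of plate and the x axis of station, either way round below 0.07 rad and value of joint flap below 0.05 rad and height (world z) of push_tool between -0.004 and 0.006 m and angle between push_tool's own z axis and vertical below 0.15 rad and contact force between push_tool and station below 0.01 N and linear speed of each of push_tool, plate below 0.01 m/s).
It fails at once if the fingers touch the specimen plate (contact force between the fingers and plate above 0.3 N).
It fails at once if the check weight is pushed or knocked over (distance of weight_100 from where it was at the start of the episode above 0.015 m or angle between weight_100's own z axis and vertical above 0.5 rad).
It fails at once if the flat gauge tip is pushed or knocked over (distance of tip_flat from where it was at the start of the episode above 0.015 m or angle between tip_flat's own z axis and vertical above 0.5 rad).
It fails at once if the sample carton is pushed or knocked over (distance of sample_box from where it was at the start of the episode above 0.02 m or angle between sample_box's own z axis and vertical above 0.5 rad).
It also fails if it takes over 58 s, if anything falls off the work surface, if the arm or the gripper's body presses on something with over 40 N, if the wrist force passes 120 N, or if a joint passes its speed limit or range.

### The arm

A 6-joint arm with a two-finger parallel gripper is mounted at the origin on a cart in front of the work surface, level with it; the furniture and walls round the work are solid. World frame = base frame: x ahead of the robot, y to its left, z up, the work surface at z = 0. Lengths are in m, angles in degrees, forces in N, time in s.
With the tool pointing down it reaches from about 0.4 to 0.825 m from the base axis. Payload 7 kg.
Tool frame: the origin (TCP) lies midway between the tips of the shut fingers; the grasp point (between the pads) lies 19 mm behind it; z points along the fingers, y is the direction in which the jaws open and shut (so a half turn about z gives the same grasp; the last joint's range is limited). The gripper opens to 88 mm and grips with 3 to 60 N. Pads are 19 mm wide; open, the fingers measure 130 mm over their backs; the gripper's body (78 mm by 193 mm) begins 47 mm behind the grasp point.
Start: joints at [-49.039, 20.546, 0.682, 0, -70.136, -16.507], TCP at [0.279, -0.614, 0.192] pointing down, gripper open.
Joint ranges: [-176.03, 176.03], [-82.01, 121.73], [-58.28, 71.71], [-173.87, 95.51], [-174.79, -0.11], [-173.66, 173.66]. Speed limits (degrees/s): [136.94, 136.94, 172.46, 180, 180, 180].

### API

Orientations are given as [roll, pitch, yaw] about the fixed x, y, z axes, in that order (R = Rz(yaw) Ry(pitch) Rx(roll)).
In Python, from plant import ctrl gives the robot as it stands. The module is installed in compiled form; this text tells all that it offers.
- The arm moves only by the tool arm_command, never from a script. Its argument "targets" is a list that holds one entry, the list of rows, each a list of 7 numbers: the turn, a rotation vector about the world's x, y, z in rad, then the shift along the world's x, y, z in cm, then the opening, from 0 (shut) to 1 (fully open). A call has 1 to 8 rows; each row is the pose to reach, as a shift and turn from the pose commanded when the call began; what a row does not reach only later rows make up. A row lasts 1/12 s, in which the tool goes at most 41.7 mm and 7.16 degrees, less where a joint would pass 70% of its speed; a pose out of reach is approached as far as the arm can. A call with a gripper value outside its range is refused whole. The fingers move at their own pace and stop on an object; the grip force is fixed at half the most. Time passes only in rows, so rows that repeat a pose let the fingers close. It gives the time, the measured TCP pose, the force and the opening at its end, in the units of the state.
- ctrl.get_obs(): the state, without advancing time (a new reading comes with each control period).
- ctrl.snapshot(name): name is "side" or "top"; returns the picture (384x512x3 uint8, blue, green, red); there is no depth.
- ctrl.camera_model(name): a dict with "K" (3x3 intrinsics, pixels), "xyz" and "rotation" of the camera in the world. Camera axes: x right, y up, looking along -z (the intrinsics and any distortion apply to the point x, -y, -z); pixel columns grow to the right and rows downward; lengths in m; the calibration is good to about 2 mm. A picture is of the moment at which its call begins. camera_model takes no time and is no camera call.
- ctrl.close_job(): hands the job in, once; it reports no verdict.
The state is a dict: "clock": time; "joint_pos": joint angles; "qvel": joint speeds; "tau": joint torques, N m; "tool_pos": TCP position; "orientation": TCP orientation; "force": force on the tool from outside, world axes, zero at the start; "moment": the same for the moment, N m; "opening": finger opening in m.
Only numpy, scipy, OpenCV 4.12 (cv2) and the standard library are available. Lean on these libraries where they do the work, as an engineer would, in place of code of your own. Each camera call takes 0.05 s, during which the arm holds its last target. There are 200 camera calls.

## Working session

There is one attempt and no reset: what is moved stays moved. The work goes in short steps, Python scripts to look and compute and a tool call to move; the robot and the scene stay as the last step left them, time stands still between calls to the robot, and variables do not carry over. Pictures are saved under pics/ and viewed, about 8 in all and at most 12, crops included, and the job is handed in when it is done.

Besides the shell and the picture viewer there is one more tool, called after "Emit:" in YAML: its name, and indented under it one key for each argument. arm_command: Moves the arm, as the interface text tells. Its arguments: {"type":"object","properties":{"targets":{"type":"array","items":{"type":"array","items":{"type":"array","items":{"type":"number"}}}}},"required":["targets"]}

```bash
mkdir -p pics
python3 - <<'E'
from plant import ctrl
import cv2
for n in("side","top"):
    m=ctrl.camera_model(n);print(n,m)
    cv2.imwrite(f"pics/{n}0.png",ctrl.snapshot(n))
print(ctrl.get_obs())
E
```

```text
side {'K': array([[448.34857938,   0.        , 255.43320407],
       [  0.        , 448.34857938, 191.57356446],
       [  0.        ,   0.        ,   1.        ]]), 'xyz': array([0.15488298, 0.97176569, 0.49640849]), 'rotation': array([  66.40266144,   -1.27844893, -155.36378508])}
top {'K': array([[388.40103767,   0.        , 255.12926704],
       [  0.        , 388.40103767, 189.81415958],
       [  0.        ,   0.        ,   1.        ]]), 'xyz': array([0.4023351 , 0.07319805, 1.18412389]), 'rotation': array([  6.96710823,   0.54912105, -89.56945901])}
{'clock': 0.1, 'joint_pos': array([-4.90414455e+01,  2.05886156e+01,  6.39391913e-01, -1.76211173e-02,
       -7.01363705e+01, -1.65065249e+01]), 'qvel': array([ 0.09255166, -0.08762029,  0.1983151 , -0.01586051, -0.01115683,
       -0.04004834]), 'tau': array([-8.96872316e-04, -5.84164560e+01,  2.93754548e+01,  7.01555416e+00,
        1.01893200e-02, -3.00874956e-05]), 'tool_pos': array([ 0.27916702, -0.61402773,  0.19120509]), 'orientation': array([ 1.79913226e+02, -8.43851979e-03, -1.55553964e+02]), 'force': array([ 0.27501067, -0.49393865, -0.08330126]), 'moment': array([-0.03042453, -0.00487733, -0.03398262]), 'opening': 0.08755945609191453}
```

View pics/top0.png

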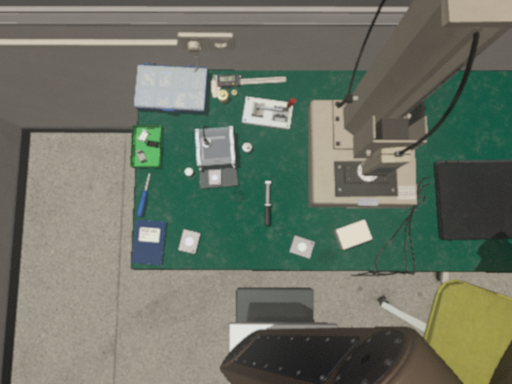

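View pics/side0.png

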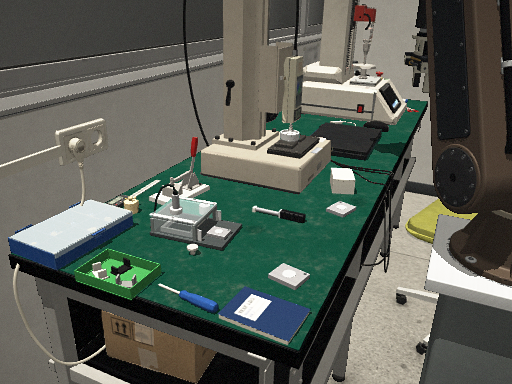

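The top view shows the station at about (216,148), with its shelf and plate at (215,178). The tool runs from (268,182) to (268,222), the weight is at (247,147) and the tip at (189,171). Next I'll zoom in on these.

Run:
```python
import cv2
t=cv2.imread("pics/top0.png");s=cv2.imread("pics/side0.png")
cv2.imwrite("pics/tc.png",cv2.resize(t[118:230,180:284],None,fx=5.3,fy=5.3,interpolation=cv2.INTER_CUBIC))
cv2.imwrite("pics/sc.png",cv2.resize(s[170:262,140:315],None,fx=4.5,fy=4.5,interpolation=cv2.INTER_CUBIC))
```

```text
(no output)
```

View pics/tc.png

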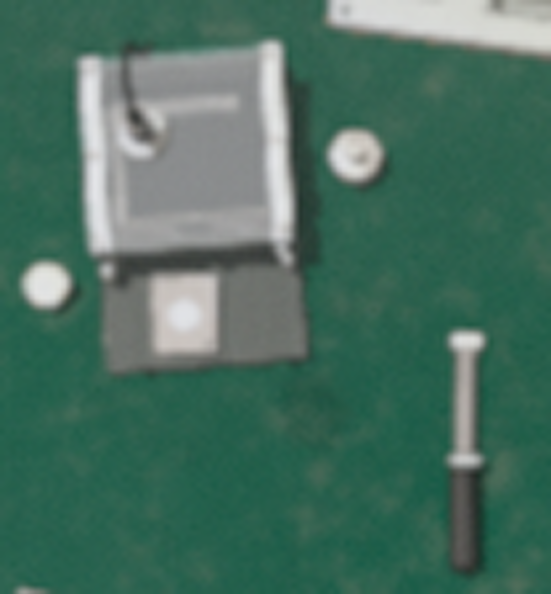

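View pics/sc.png

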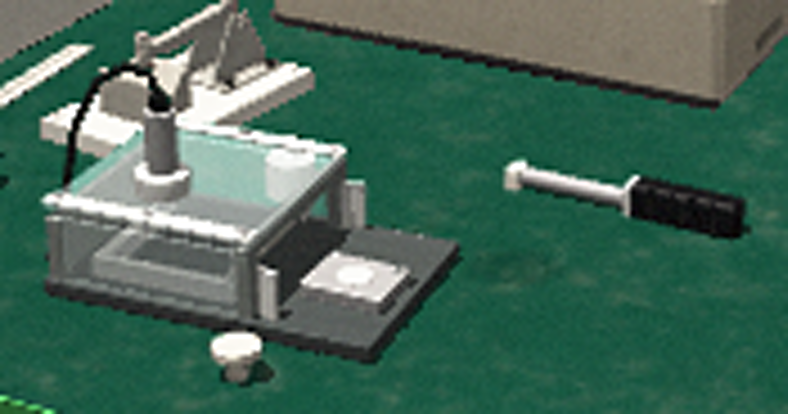

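The crops show the plate on the shelf, slightly left of the shelf's middle, with its edges almost along the image. The shelf front edge runs from crop (108,372) to (307,355), so the station is yawed a few degrees to the left. The tool handle points about +x. Next I'll measure these with masks.

```bash
cat > h.py <<'E'
import numpy as np,cv2
from scipy.spatial.transform import Rotation as R
from plant import ctrl
def ray(n,uv,z):
    m=ctrl.camera_model(n);uv=np.atleast_2d(uv).astype(float)
    p=np.c_[uv,np.ones(len(uv))]@np.linalg.inv(m["K"]).T*[1,-1,-1]
    d=p@R.from_euler("xyz",m["rotation"],degrees=True).as_matrix().T
    return m["xyz"]+d*((z-m["xyz"][2])/d[:,2])[:,None]
def proj(n,P):
    m=ctrl.camera_model(n)
    c=(np.atleast_2d(P)-m["xyz"])@R.from_euler("xyz",m["rotation"],degrees=True).as_matrix()*[1,-1,-1]
    c=c@m["K"].T
    return c[:,:2]/c[:,2:]
U=8
def up(im,x0,y0,x1,y1): return cv2.resize(im[y0:y1,x0:x1],None,fx=U,fy=U,interpolation=cv2.INTER_CUBIC)
def px(c,x0,y0): return (np.asarray(c,float).reshape(-1,2)+.5)/U-.5+[x0,y0]
def blobs(mask,amin):
    cs,_=cv2.findContours(mask.astype(np.uint8),cv2.RETR_EXTERNAL,cv2.CHAIN_APPROX_NONE)
    return [c for c in cs if cv2.contourArea(c)>amin*U*U]
E
cat > m.py <<'E'
from h import *
t=cv2.imread("pics/top0.png")
# shelf
b=(190,166,246,195);hsv=cv2.cvtColor(up(t,*b),cv2.COLOR_BGR2HSV)
print("row sat",hsv[::8,:,1][10][::16],"val",hsv[::8,:,2][10][::16])
mk=(hsv[...,1]<110)
c=max(blobs(mk,100),key=cv2.contourArea);q=px(c,*b[:2])
w0=ray("top",q,0);w12=ray("top",q,.012)
def fit(P): 
    vx,vy,x,y=cv2.fitLine(P[:,:2].astype(np.float32),cv2.DIST_HUBER,0,.001,.001).ravel();return np.array([x,y]),np.array([vx,vy])
u,v=q.T
r=(v>174)&(v<184)
lt=fit(w12[r&(u<205)]);rt=fit(w0[r&(u>230)])
f=fit(w0[(v>184)&(u>205)&(u<234)])
for k,l in zip("left right front".split(),(lt,rt,f)):print(k,l[0],np.degrees(np.arctan2(l[1][1],l[1][0])))
# plate
b=(203,166,226,188);I=up(t,*b);hsv=cv2.cvtColor(I,cv2.COLOR_BGR2HSV)
for thr in(120,140,160):
    c=max(blobs(hsv[...,2]>thr,50),key=cv2.contourArea)
    a=ray("top",px(cv2.boxPoints(cv2.minAreaRect(c)),*b[:2]),.020)
    print("plate",thr,a[:,:2].mean(0),np.linalg.norm(a[1]-a[0]),np.linalg.norm(a[2]-a[1]),np.degrees(np.arctan2(*(a[1]-a[0])[[1,0]])))
# tool
b=(256,175,280,230);hsv=cv2.cvtColor(up(t,*b),cv2.COLOR_BGR2HSV)
for nm,mm,z in(("all",hsv[...,1]<100,.009),("dark",(hsv[...,2]<75)&(hsv[...,1]<120),.022),("bright",(hsv[...,2]>120)&(hsv[...,1]<90),.012)):
    for c in blobs(mm,10):
        a=ray("top",px(cv2.boxPoints(cv2.minAreaRect(c)),*b[:2]),z)
        e=a[1]-a[0] if np.linalg.norm(a[1]-a[0])>np.linalg.norm(a[2]-a[1]) else a[2]-a[1]
        print(nm,a[:,:2].round(4).tolist(),a[:,:2].mean(0),np.linalg.norm(a[1]-a[0]),np.linalg.norm(a[2]-a[1]),np.degrees(np.arctan2(e[1],e[0])))
for nm,p,z in(("weight",(247.2,147.5),.03),("tip",(188.7,171.8),.019),("probe",(206.6,142.5),.06)):print(nm,ray("top",p,z))
E
python3 m.py
```

```text
row sat [ 14  62  95 128 130  20  11  11  13   7  13   4   4   5   7   8   7  11
   9   9  11  11  11   9  91 142 125  99] val [124  74  97 100  96 112 116 116 114 138 198 210 227 225 205 192 107 115
 113 112 114 112 114 108  87  95  96 100]
left [0.5757468  0.25983155] 2.44881
right [0.58033806 0.13824287] 6.1564465
front [0.5547201  0.18150875] -85.651924
plate 120 [0.58216    0.21018727] 0.043484732579813466 0.05109893116567661 -88.13909102794418
plate 140 [0.58315276 0.20998752] 0.03959491083403018 0.04758196428299394 -89.66635182639412
plate 160 [0.58352922 0.2099948 ] 0.03730614892130887 0.04451612686131592 -89.6658067563679
all [[0.5784, 0.0608], [0.5786, 0.0222], [0.4374, 0.022], [0.4371, 0.0601]] [0.50786076 0.04125715] 0.03858487622514796 0.14121820305338117 -179.9416185199288
dark [[0.4367, 0.0563], [0.498, 0.0497], [0.4964, 0.0346], [0.4352, 0.0413]] [0.46658561 0.0454752 ] 0.061635876211709115 0.015180867557240685 -6.1005546840879825
bright [[0.497, 0.0585], [0.5768, 0.0585], [0.5768, 0.0371], [0.497, 0.0374]] [0.53690466 0.04787131] 0.07987910341966888 0.021354789612228364 -0.04084693383222694
weight [[0.67250104 0.11035482 0.03      ]]
tip [[0.59860224 0.28810121 0.019     ]]
probe [[0.67997325 0.22989015 0.06      ]]
```

```bash
cat > m2.py <<'E'
from h import *
t=cv2.imread("pics/top0.png")
exec(open("m.py").read().split("# plate")[0].split("# shelf")[1].split("mk=")[0].replace("print","0 and print"))
def fit(P):
    vx,vy,x,y=cv2.fitLine(P[:,:2].astype(np.float32),cv2.DIST_HUBER,0,.001,.001).ravel();return np.array([x,y]),np.degrees(np.arctan(vy/vx))
for th in(55,70,85):
    c=max(blobs(hsv[...,1]<th,100),key=cv2.contourArea);q=px(c,*b[:2]);w0=ray("top",q,0);w12=ray("top",q,.012);u,v=q.T
    r=(v>176)&(v<184)
    lt=fit(w12[r&(u<205)]);rt=fit(w0[r&(u>230)]);f=fit(w0[(v>184)&(u>204)&(u<235)])
    yaw=np.radians(f[1]+90 if f[1]<0 else f[1]-90);X=np.array([np.cos(yaw),np.sin(yaw)]);Y=np.array([-X[1],X[0]])
    l,rr,fr=lt[0]@Y,rt[0]@Y,f[0]@X
    O=X*(fr+.070)+Y*(l+rr)/2
    print(th,lt[1],rt[1],np.degrees(yaw),"width",l-rr,"origin",O)
    for nm,p,z in(("probe",(206.6,142.5),.06),("plate",None,0)):
        P=ray("top",p,z)[0,:2] if p else np.array([.5834,.2100])
        print(nm,(P-O)@X,(P-O)@Y)
for nm,p,z in(("foot",(467,341),.014),("collar",(465,461),.016),("back",(465,572),.022),("front corner L",(78,60),.055),("back R",(271,45),.055),("frame L",(97,250),.055),("frameR",(286,250),.055)):
    print(nm,ray("top",((p[0]+.5)/5.3-.5+180,(p[1]+.5)/5.3-.5+118),z)[0])
# handle, dark threshold sweep, per-row mid
b=(256,175,280,230);h2=cv2.cvtColor(up(t,*b),cv2.COLOR_BGR2HSV);V=h2[...,2].astype(int);S=h2[...,1].astype(int)
for row in range(184,228,3):
    y=int((row-175)*U);k=slice(8*U,17*U)
    print(row,"V",V[y,k][::6],"S",S[y,k][::6])
E
python3 m2.py
```

```text
55 3.1548576 3.9817913 4.729431 width 0.11691077 origin [0.62544954 0.20275584]
probe 0.05657530007330375 0.022546423901598077
plate -0.04130908131300485 0.010686499056800195
70 2.512758 3.2458982 4.7545547 width 0.11804113 origin [0.6248332  0.20279819]
probe 0.05719586264918213 0.022428326274367458
plate -0.04069371078663813 0.01061132392497878
85 2.7578044 2.8786707 4.5671687 width 0.119502366 origin [0.6243299  0.20264658]
probe 0.05763598182604788 0.022726311832296744
plate -0.040214423005211206 0.010589225139721338
foot [0.56963509 0.04740673 0.014     ]
collar [0.50039692 0.04834095 0.016     ]
back [0.43730664 0.04823675 0.022     ]
front corner L [0.72256363 0.26832788 0.055     ]
back R [0.73177852 0.15948154 0.055     ]
frame L [0.61376999 0.25482391 0.055     ]
frameR [0.61437241 0.14933813 0.055     ]
184 V [ 96 108 130 155 176 184 179 167 142 113  93  93] S [125  66  22   7   7  10  10  11  11  32  88 137]
187 V [ 95  95 105 129 160 172 156 120  91  83  92  97] S [158 132  68  16  16  15  15  13  53 132 155 145]
190 V [ 95  96 108 133 162 171 154 119  90  84  93  95] S 
[... 561 characters left out ...]
  1   1   3   5  27  76 114]
208 V [86 76 71 80 83 74 61 48 46 61 83 95] S [160 104  25  19  18  10  13  21  78 105  89  86]
211 V [86 78 76 84 90 81 67 54 50 61 80 95] S [166 108  23  12  17  13  15  28  71 109 121 118]
214 V [86 78 77 86 90 83 70 56 49 59 79 92] S [163 105  23  15  11   9   7  14  73 138 158 164]
217 V [89 80 78 85 90 83 71 59 52 59 76 89] S [146 102  29  15  17   9  11  22  78 147 171 178]
220 V [95 83 77 87 91 84 73 59 52 60 78 92] S [105  77  23  15  14  12  17  17  74 145 167 161]
223 V [90 81 80 86 91 84 72 61 52 58 75 90] S [133  91  22  12  14   9  11  17  59 145 173 167]
226 V [94 88 80 75 69 63 59 63 71 79 87 93] S [146 142 131 112 103  97  86 101 122 136 141 148]
```

Measured so far:
- Station origin is about (0.625, 0.203), yaw about 4.6°. The probe lands at station (57, 22.5), close to the given (56, 22).
- The plate is at station (-41, 10.7), turned about -4° relative to the station.
- The tool origin is about (0.468, 0.048), yaw about -0.5°.

I'll swing across now, in front of the test stand.

Emit:
arm_command:
  targets:
    - [[0, 0, -0.053, 0.5, 4, 0, 1], [0, 0, -0.107, 1, 8, 0, 1], [0, 0, -0.16, 1.5, 12, 0, 1], [0, 0, -0.213, 2, 16, 0, 1], [0, 0, -0.267, 2.5, 20, 0, 1], [0, 0, -0.32, 3.5, 24, 0, 1], [0, 0, -0.373, 4.5, 28, 0, 1], [0, 0, -0.427, 5.5, 32, 0, 1]]

```text
clock: 0.77
tool_pos: [0.334, -0.2927, 0.1919]
orientation: [180.0, 0.0, 179.8]
force: [1.6, 0.5, 0.4]
opening: 0.0875
```

Emit:
arm_command:
  targets:
    - [[0, 0, 0, 1.5, 3.8, 0, 1], [0, 0, 0, 3, 7.6, 0, 1], [0, 0, 0, 4.5, 11.4, 0, 1], [0, 0, 0, 6, 15.2, 0, 1], [0, 0, 0, 7.5, 19, 0, 1], [0, 0, 0, 9, 22.8, 0, 1], [0, 0, 0, 10.5, 26.6, 0, 1], [0, 0, 0, 12, 30.4, 0, 1]]

```text
clock: 1.43
tool_pos: [0.4544, 0.0117, 0.1922]
orientation: [180.0, 0.0, -180.0]
force: [2.2, -0.5, 0.6]
opening: 0.0877
```

Emit:
arm_command:
  targets:
    - [[0, 0, 0, 1.4, 3.2, 0, 1], [0, 0, 0, 1.4, 3.2, -3, 1], [0, 0, 0, 1.4, 3.2, -6, 1], [0, 0, 0, 1.4, 3.2, -9, 1], [0, 0, 0, 1.4, 3.2, -11, 1], [0, 0, 0, 1.4, 3.2, -11, 1], [0, 0, 0, 1.4, 3.2, -11, 1]]

```text
clock: 2.02
tool_pos: [0.4678, 0.0412, 0.0816]
orientation: [-179.9, -0.1, -180.0]
force: [0.4, 1.0, 1.2]
opening: 0.0877
```

Emit:
arm_command:
  targets:
    - [[0, 0, -0.008, 0.1, 0.7, -2.5, 1], [0, 0, -0.008, 0.1, 0.7, -5, 1], [0, 0, -0.008, 0.1, 0.7, -7, 1], [0, 0, -0.008, 0.1, 0.7, -7.8, 1], [0, 0, -0.008, 0.1, 0.7, -7.8, 1], [0, 0, -0.008, 0.1, 0.7, -7.8, 1]]

```text
clock: 2.52
tool_pos: [0.4704, 0.0489, 0.0053]
orientation: [180.0, 0.1, 179.5]
force: [0.1, 0.3, -0.2]
opening: 0.0876
```

Emit:
arm_command:
  targets:
    - [[0, 0, 0, 0, 0, 0, 0], [0, 0, 0, 0, 0, 0, 0], [0, 0, 0, 0, 0, 0, 0], [0, 0, 0, 0, 0, 0, 0], [0, 0, 0, 0, 0, 0, 0], [0, 0, 0, 0, 0, 0, 0], [0, 0, 0, 0, 0, 0, 0], [0, 0, 0, 0, 0, 0, 0]]

```text
clock: 3.18
tool_pos: [0.4694, 0.0486, 0.0041]
orientation: [-180.0, -0.0, 179.5]
force: [0.0, 0.5, 0.6]
opening: 0.0397
```

Emit:
arm_command:
  targets:
    - [[0, 0, 0, 0, 0, 0, 0], [0, 0, 0, 0, 0, 0, 0], [0, 0, 0, 0, 0, 0, 0], [0, 0, 0, 0, 0, 0, 0], [0, 0, 0, 0, 0, 0, 0], [0, 0, 0, 0, 0, 0, 0], [0, 0, 0, 0, 0, 0, 0]]

```text
clock: 3.77
tool_pos: [0.4694, 0.0486, 0.004]
orientation: [-180.0, -0.0, 179.5]
force: [-0.1, 0.2, -0.1]
opening: 0.0006
```

Emit:
arm_command:
  targets:
    - [[0, 0, 0, 0, 0, 1, 0], [0, 0, 0, 0, 0, 2, 0], [0, 0, 0, 0, 0, 4, 0], [0, 0, 0, 0, 0, 6, 0], [0, 0, 0, 0, 0, 6, 0], [0, 0, 0, 0, 0, 6, 0]]

```text
clock: 4.27
tool_pos: [0.4702, 0.049, 0.0651]
orientation: [179.9, 0.1, 179.5]
force: [-0.3, -1.2, -0.4]
opening: 0.0006
```

Run:
```python
from h import *
for n in("side","top"):cv2.imwrite(f"pics/{n}1.png",ctrl.snapshot(n))
s=cv2.imread("pics/side1.png");cv2.imwrite("pics/s1c.png",cv2.resize(s[130:262,190:340],None,fx=4.5,fy=4.5,interpolation=cv2.INTER_CUBIC))
```

```text
(no output)
```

View pics/s1c.png

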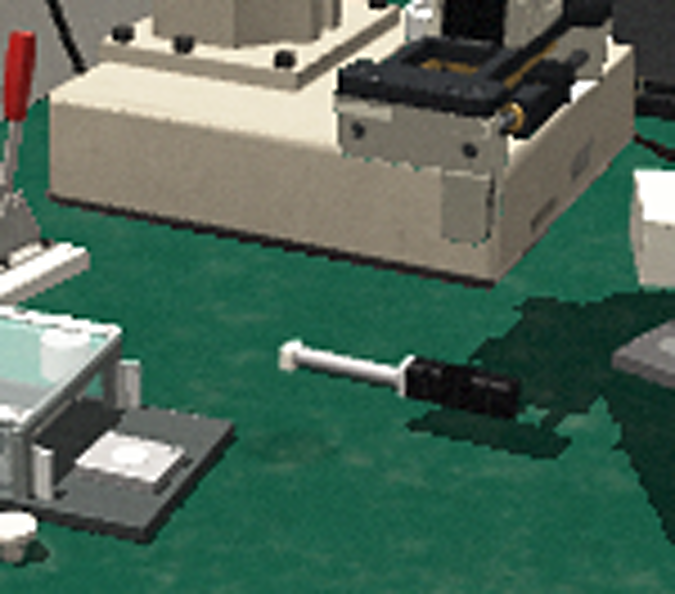

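Run:
```python
from h import *
print("side tcp",proj("side",[[.470,.049,.065],[.470,.049,.084],[.468,.048,.0],[.468,.048,.022],[.5734,.048,.007]]))
print("top",proj("top",[[.470,.049,.065],[.468,.048,.022],[.5734,.048,.007]]))
a=cv2.imread("pics/side0.png");b=cv2.imread("pics/side1.png")
print("tool diff",np.abs(a[195:225,248:308].astype(int)-b[195:225,248:308]).mean())
s=cv2.imread("pics/top1.png");c1=cv2.resize(s[110:250,180:320],None,fx=4,fy=4,interpolation=cv2.INTER_CUBIC)
cv2.imwrite("pics/t1c.png",c1)
```

```text
side tcp [[292.80935794 195.32750394]
 [293.25892904 187.95658698]
 [292.2360767  219.76915822]
 [292.739954   211.63051744]
 [252.9371966  208.50828634]]
top [[267.42959846 213.67570771]
 [267.44744484 215.21453556]
 [267.46649439 181.0383541 ]]
tool diff 8.456111111111111
```

View pics/t1c.png

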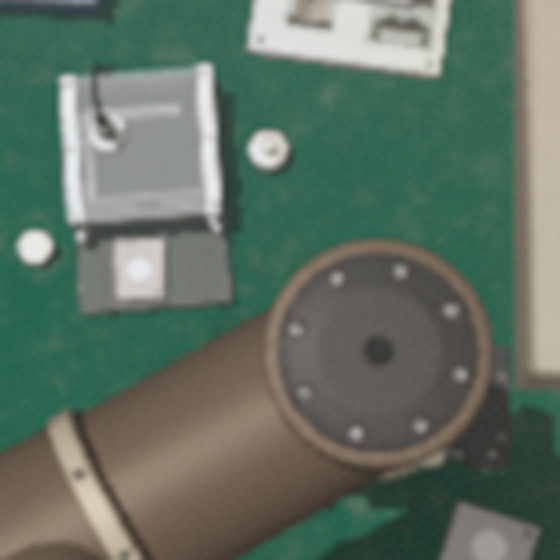

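Run:
```python
from h import *
for z in(.1,.15,.2,.3,.4,.5): print(z,"disc",ray("top",(274.5,197.3),z)[0,:2],"body right edge",ray("top",(307,215),z)[0,:2])
print("side body pts z for y: ")
for y in(.049,-.047,.0,.1):print(y,proj("side",[[.47,y,.065],[.47,y,.131]]).round(1).tolist())
s=cv2.imread("pics/side1.png");cv2.imwrite("pics/s1d.png",cv2.resize(s[40:240,230:400],None,fx=3,fy=3,interpolation=cv2.INTER_CUBIC))
o=ctrl.get_obs();print(o)
```

```text
0.1 disc [0.51393865 0.03010433] body right edge [ 0.46495858 -0.06048742]
0.15 disc [0.50879148 0.03209182] body right edge [ 0.46207038 -0.05432182]
0.2 disc [0.5036443  0.03407931] body right edge [ 0.45918217 -0.04815622]
0.3 disc [0.49334994 0.03805429] body right edge [ 0.45340575 -0.03582502]
0.4 disc [0.48305559 0.04202927] body right edge [ 0.44762934 -0.02349382]
0.5 disc [0.47276124 0.04600425] body right edge [ 0.44185293 -0.01116263]
side body pts z for y: 
0.049 [[292.8, 195.3], [294.4, 169.3]]
-0.047 [[305.9, 181.7], [307.7, 157.2]]
0.0 [[299.7, 188.1], [301.4, 162.9]]
0.1 [[285.0, 203.5], [286.5, 176.5]]
{'clock': 4.3667, 'joint_pos': array([ 2.98905253e+01,  8.85746511e+00, -3.42734681e+01, -1.93322203e-02,
       -4.68860561e+01, -1.20357622e+02]), 'qvel': array([ 0.05386532,  0.77999144, -0.4358976 , -0.02059322, -0.03216653,
       -0.10765679]), 'tau': array([ 2.95876258e-02, -3.61823022e+01,  2.31433725e+01,  5.47163934e+00,
       -8.46384885e-02,  9.09012351e-05]), 'tool_pos': array([0.4690248 , 0.04848732, 0.06368896]), 'orientation': array([ 1.79996413e+02, -2.17916773e-02,  1.79519689e+02]), 'force': array([-0.58645425, -0.50643932, -0.56455165]), 'moment': array([-0.02030261, -0.02657171, -0.00270081]), 'opening': 0.0002874927100666441}
```

View pics/s1d.png

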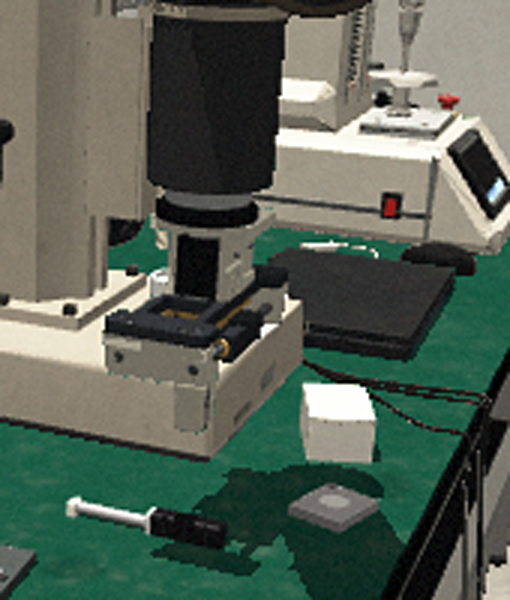

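The fingers shut on nothing. In the side view the tips sit at row 183, where the reported TCP projects to row 195, so they are really about 30 mm higher than the reading. The tool hasn't moved, and the bench and tool heights agree in both views. I'll reopen and go lower in small steps, watching the force.

Emit:
arm_command:
  targets:
    - [[0, 0, 0, 0, 0, 0, 1], [0, 0, 0, 0, 0, 0, 1], [0, 0, 0, 0, 0, 0, 1], [0, 0, 0, 0, 0, 0, 1], [0, 0, 0, 0, 0, 0, 1], [0, 0, 0, 0, 0, 0, 1], [0, 0, 0, 0, 0, 0, 1], [0, 0, 0, 0, 0, 0, 1]]

```text
clock: 5.03
tool_pos: [0.4694, 0.0486, 0.064]
orientation: [-180.0, -0.0, 179.5]
force: [-0.5, 0.1, -0.4]
opening: 0.0484
```

Emit:
arm_command:
  targets:
    - [[0, 0, 0, 0, 0, 0, 1], [0, 0, 0, 0, 0, 0, 1], [0, 0, 0, 0, 0, 0, 1], [0, 0, 0, 0, 0, -2, 1], [0, 0, 0, 0, 0, -4, 1], [0, 0, 0, 0, 0, -5, 1], [0, 0, 0, 0, 0, -5, 1], [0, 0, 0, 0, 0, -5, 1]]

```text
clock: 5.7
tool_pos: [0.4692, 0.0483, 0.0139]
orientation: [-180.0, -0.1, 179.5]
force: [0.7, 0.3, -0.2]
opening: 0.0876
```

Run:
```python
from h import *
s=ctrl.snapshot("side");cv2.imwrite("pics/side2.png",s)
o=ctrl.get_obs();print(o["tool_pos"],o["force"],o["opening"])
t=o["tool_pos"]
for dy in(-.044,0,.044):print(proj("side",[t+[0,dy,0],t+[0,dy,.03]]).round(1).tolist())
cv2.imwrite("pics/s2c.png",cv2.resize(s[130:240,230:350],None,fx=5,fy=5,interpolation=cv2.INTER_CUBIC))
```

```text
[0.46972545 0.04865245 0.01447128] [0.38538585 0.00988969 0.98371624] 0.08748406888954033
[[297.9, 207.4], [298.7, 196.4]]
[[291.8, 214.4], [292.5, 203.1]]
[[285.2, 221.9], [285.9, 210.3]]
```

View pics/s2c.png

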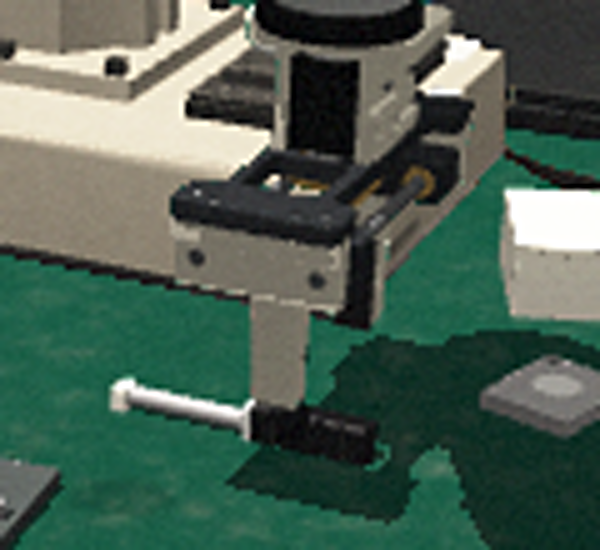

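The near finger's tip is at about px (285.6, 211). That matches the reported TCP plus 29 mm in height, with x and y correct. I'll go to a reading of about -0.025.

Emit:
arm_command:
  targets:
    - [[0, 0, 0, -0.1, 0, -1.5, 1], [0, 0, 0, -0.1, 0, -3, 1], [0, 0, 0, -0.1, 0, -3.4, 1], [0, 0, 0, -0.1, 0, -3.4, 1], [0, 0, 0, -0.1, 0, -3.6, 1], [0, 0, 0, -0.1, 0, -3.6, 1]]

```text
clock: 6.25
tool_pos: [0.469, 0.0489, -0.0213]
orientation: [180.0, 0.1, 179.5]
force: [-0.0, 1.0, -0.3]
opening: 0.0875
```

Emit:
arm_command:
  targets:
    - [[0, 0, 0, 0, 0, -0.2, 1], [0, 0, 0, 0, 0, -0.2, 1], [0, 0, 0, 0, 0, -0.2, 1]]

```text
clock: 6.5
tool_pos: [0.4685, 0.0487, -0.0237]
orientation: [180.0, 0.0, 179.5]
force: [-0.7, -0.1, -0.0]
opening: 0.0878
```

Emit:
arm_command:
  targets:
    - [[0, 0, 0, 0, 0, -0.1, 0], [0, 0, 0, 0, 0, -0.1, 0], [0, 0, 0, 0, 0, -0.1, 0], [0, 0, 0, 0, 0, -0.1, 0], [0, 0, 0, 0, 0, -0.1, 0], [0, 0, 0, 0, 0, -0.1, 0], [0, 0, 0, 0, 0, -0.1, 0], [0, 0, 0, 0, 0, -0.1, 0]]

```text
clock: 7.17
tool_pos: [0.4684, 0.0486, -0.0249]
orientation: [-180.0, -0.0, 179.5]
force: [-0.0, 0.7, -0.2]
opening: 0.0397
```

Emit:
arm_command:
  targets:
    - [[0, 0, 0, 0, 0, 0, 0], [0, 0, 0, 0, 0, 0, 0], [0, 0, 0, 0, 0, 0, 0], [0, 0, 0, 0, 0, 0, 0], [0, 0, 0, 0, 0, 0, 0], [0, 0, 0, 0, 0, 0, 0]]

```text
clock: 7.67
tool_pos: [0.4684, 0.0486, -0.0249]
orientation: [180.0, -0.0, 179.5]
force: [-0.5, -0.7, -0.7]
opening: 0.0157
```

Gripped at 15.7 mm. I'll lift, carry the tool to just in front of the shelf behind the plate, then look.

Emit:
arm_command:
  targets:
    - [[0, 0, 0, 0, 0, 2, 0], [0, 0, 0, 0, 0, 4, 0], [0, 0, 0.003, -0.8, 3.5, 4, 0], [0, 0, 0.007, -1.6, 7, 4, 0], [0, 0, 0.01, -2.4, 10.5, 4, 0], [0, 0, 0.014, -3, 14, 4, 0], [0, 0, 0.014, -3, 16.1, 4, 0], [0, 0, 0.014, -3, 16.1, 4, 0]]

```text
clock: 8.33
tool_pos: [0.439, 0.2137, 0.0154]
orientation: [179.9, 0.1, -179.5]
force: [0.3, -0.2, -0.7]
opening: 0.0154
```

Emit:
arm_command:
  targets:
    - [[0, 0, 0, 0, 0, -1, 0], [0, 0, 0, 0, 0, -2, 0], [0, 0, 0, 0, 0, -2.6, 0], [0, 0, 0, 0, 0, -2.6, 0], [0, 0, 0, 0, 0, -2.6, 0]]

```text
clock: 8.75
tool_pos: [0.4382, 0.209, -0.0112]
orientation: [-179.9, -0.0, -179.7]
force: [-0.9, 0.6, -0.4]
opening: 0.0161
```

Run:
```python
from h import *
for n in("side","top"):cv2.imwrite(f"pics/{n}3.png",ctrl.snapshot(n))
o=ctrl.get_obs();print(o["tool_pos"],o["orientation"],o["force"],o["opening"])
t=cv2.imread("pics/top3.png");s=cv2.imread("pics/side3.png")
a=cv2.resize(t[115:215,185:265],None,fx=5,fy=5,interpolation=cv2.INTER_CUBIC)
b=cv2.resize(s[170:270,200:280],None,fx=5,fy=5,interpolation=cv2.INTER_CUBIC)
cv2.imwrite("pics/c3.png",np.hstack([a,b])[:, :800])
print(proj("top",[[.543,.21,.027]]),proj("side",[[.543,.21,.013],[.543,.21,.027]]))
```

```text
[ 0.43867395  0.20952432 -0.0105711 ] [ 1.79986395e+02  1.85535350e-02 -1.79679001e+02] [ 0.13628824 -0.54180254 -0.51854875] 0.015847343187173388
[[213.64502205 189.76998757]] [[234.29214251 237.60994156]
 [234.31439693 231.94934798]]
```

View pics/c3.png

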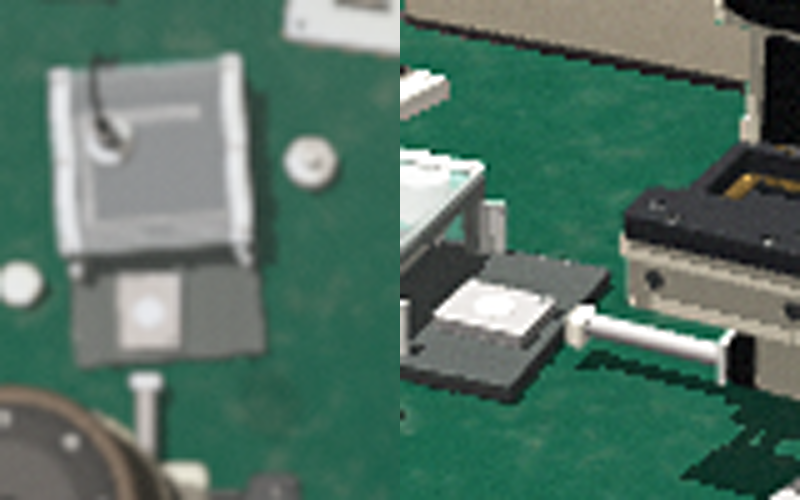

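The top view shows the foot at px (214, 189.8), where it was predicted, directly behind the plate. The side view shows the tool level just above the shelf. I'll begin pushing.

Emit:
arm_command:
  targets:
    - [[0, 0, 0, 0.5, 0.03, -0.05, 0], [0, 0, 0, 1, 0.05, -0.1, 0], [0, 0, 0, 1.3, 0.05, -0.1, 0], [0, 0, 0, 1.6, 0.05, -0.1, 0], [0, 0, 0, 1.85, 0.05, -0.1, 0], [0, 0, 0, 2.1, 0.05, -0.1, 0], [0, 0, 0, 2.35, 0.05, -0.1, 0], [0, 0, 0, 2.6, 0.05, -0.1, 0]]

```text
clock: 9.52
tool_pos: [0.4645, 0.2099, -0.012]
orientation: [-180.0, -0.0, -179.7]
force: [-1.0, 0.1, 0.3]
opening: 0.0156
```

Emit:
arm_command:
  targets:
    - [[0, 0, 0.01, 0.2, -0.07, 0, 0], [0, 0, 0.02, 0.4, -0.13, 0, 0], [0, 0, 0.03, 0.6, -0.19, 0, 0], [0, 0, 0.04, 0.8, -0.26, 0, 0], [0, 0, 0.05, 1, -0.32, 0, 0], [0, 0, 0.06, 1.2, -0.39, 0, 0], [0, 0, 0.07, 1.4, -0.46, 0, 0], [0, 0, 0.075, 1.5, -0.49, 0, 0]]

```text
clock: 10.18
tool_pos: [0.4797, 0.2051, -0.012]
orientation: [-180.0, 0.0, -175.3]
force: [-0.5, -1.2, 0.3]
opening: 0.0159
```

```bash
cat > m4.py <<'E'
from h import *
import sys
k=sys.argv[1]
for n in("side","top"):cv2.imwrite(f"pics/{n}{k}.png",ctrl.snapshot(n))
o=ctrl.get_obs();print(o["clock"],o["tool_pos"],o["orientation"],o["force"],o["opening"])
yaw=np.radians(o["orientation"][2]+180);d=np.array([np.cos(yaw),np.sin(yaw)])
O=np.array([.6250,.2027]);th=np.radians(4.6);X=np.array([np.cos(th),np.sin(th)]);Y=np.array([-X[1],X[0]])
st=lambda p:(round(float((p-O)@X*1e3),1),round(float((p-O)@Y*1e3),1))
print("face",st(o["tool_pos"][:2]+.105*d))
t=cv2.imread(f"pics/top{k}.png");b=(203,140,226,189);hsv=cv2.cvtColor(up(t,*b),cv2.COLOR_BGR2HSV)
for c in blobs(hsv[...,2]>160,20):
    a=ray("top",px(cv2.boxPoints(cv2.minAreaRect(c)),*b[:2]),.020)
    e=a[1]-a[0];print("blob",st(a[:,:2].mean(0)),np.linalg.norm(e),np.linalg.norm(a[2]-a[1]),"yaw-stn",(np.degrees(np.arctan2(e[1],e[0]))-4.6+45)%90-45)
E
python3 m4.py 4
```

```text
10.2833 [ 0.47970809  0.20518392 -0.0119312 ] [ 1.79991677e+02  1.52161544e-02 -1.75362982e+02] [-0.63700977  0.31926146 -0.64734892] 0.01547009900016721
face (-39.6, 14.2)
blob (-35.8, 12.0) 0.03619529489014656 0.05109170551597844 yaw-stn -4.269624966797068
blob (36.6, 6.5) 0.07033379521053948 0.07640972062533438 yaw-stn -4.309825264546035
```

```bash
cat > v.py <<'E'
from h import *
import sys
k=sys.argv[1];t=cv2.imread(f"pics/top{k}.png");s=cv2.imread(f"pics/side{k}.png")
a=cv2.resize(t[125:200,190:250],None,fx=6.5,fy=6.5,interpolation=cv2.INTER_CUBIC)
b=cv2.resize(s[190:265,165:228],None,fx=6.5,fy=6.5,interpolation=cv2.INTER_CUBIC)
cv2.imwrite(f"pics/c{k}.png",np.hstack([a,b])[:, :800])
E
python3 v.py 4
```

```text
(no output)
```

View pics/c4.png

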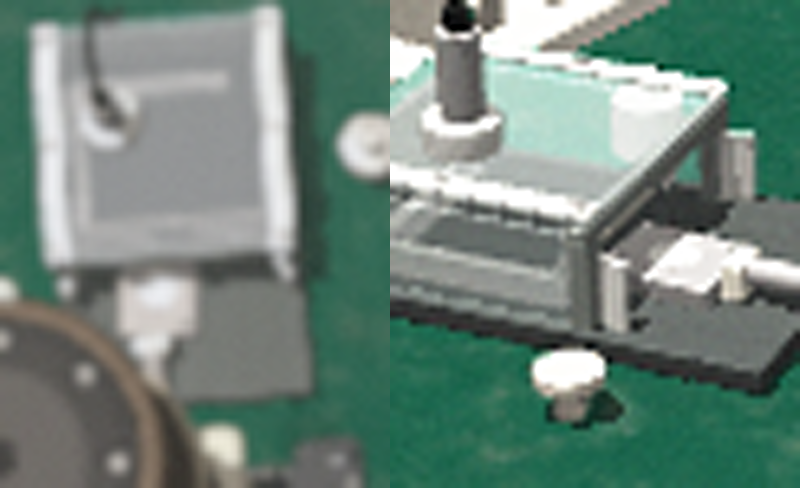

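Picture 10 shows the plate half under the frame, with the foot at crop (153, 340) flush behind it and about 2 mm left of the plate's middle at 157. Next is the diagonal push.

Emit:
arm_command:
  targets:
    - [[0, 0, 0, 0.28, 0.07, 0, 0], [0, 0, 0, 0.56, 0.14, 0, 0], [0, 0, 0, 0.84, 0.21, 0, 0], [0, 0, 0, 1.12, 0.28, 0, 0], [0, 0, 0, 1.4, 0.35, 0, 0], [0, 0, 0, 1.68, 0.42, 0, 0], [0, 0, 0, 1.96, 0.49, 0, 0], [0, 0, 0, 2.24, 0.56, 0, 0]]

```text
clock: 10.95
tool_pos: [0.5021, 0.2108, -0.012]
orientation: [180.0, -0.0, -175.4]
force: [-1.3, 0.2, -0.4]
opening: 0.0155
```

Emit:
arm_command:
  targets:
    - [[0, 0, 0, 0.28, 0.07, 0, 0], [0, 0, 0, 0.56, 0.14, 0, 0], [0, 0, 0, 0.84, 0.21, 0, 0], [0, 0, 0, 1.12, 0.28, 0, 0], [0, 0, 0, 1.4, 0.35, 0, 0], [0, 0, 0, 1.68, 0.42, 0, 0], [0, 0, 0, 1.96, 0.49, 0, 0], [0, 0, 0, 2.24, 0.56, 0, 0]]

```text
clock: 11.62
tool_pos: [0.5245, 0.2164, -0.012]
orientation: [-180.0, 0.0, -175.4]
force: [-1.5, -0.2, -0.2]
opening: 0.0156
```

```bash
python3 m4.py 5; python3 v.py 5
```

```text
11.7167 [ 0.52486503  0.21663185 -0.01192019] [ 1.79987468e+02  3.26505761e-02 -1.75369184e+02] [ 0.20605867 -0.30317594 -1.13054046] 0.01516849276124995
face (6.3, 22.0)
blob (-37.8, -7.0) 0.017353899408708583 0.026467001601898736 yaw-stn -43.70113766104884
blob (29.2, 14.1) 0.05101659489266928 0.0987315879215829 yaw-stn -37.18584089718341
```

Emit:
arm_command:
  targets:
    - [[0, 0, 0, 0.25, 0.06, 0, 0], [0, 0, 0, 0.5, 0.12, 0, 0], [0, 0, 0, 0.75, 0.18, 0, 0], [0, 0, 0, 1, 0.24, 0, 0], [0, 0, 0, 1.25, 0.3, 0, 0], [0, 0, 0, 1.5, 0.36, 0, 0], [0, 0, 0, 1.75, 0.42, 0, 0], [0, 0, 0, 2, 0.48, 0, 0]]

```text
clock: 12.38
tool_pos: [0.5444, 0.2212, -0.012]
orientation: [-180.0, -0.0, -175.4]
force: [-1.8, -0.8, -0.6]
opening: 0.0153
```

Emit:
arm_command:
  targets:
    - [[0, 0, 0, 0.1, 0.02, 0, 0], [0, 0, 0, 0.2, 0.04, 0, 0], [0, 0, 0, 0.3, 0.05, 0, 0], [0, 0, 0, 0.4, 0.06, 0, 0], [0, 0, 0, 0.5, 0.07, 0, 0]]

```text
clock: 12.8
tool_pos: [0.5493, 0.2219, -0.0119]
orientation: [180.0, 0.0, -175.4]
force: [-1.6, -1.3, -1.3]
opening: 0.0156
```

```bash
python3 m4.py 6|head -2; python3 v.py 6
```

```text
12.9 [ 0.54946183  0.2219473  -0.01191636] [ 1.79991658e+02  1.73052894e-02 -1.75374916e+02] [-0.0868934  -0.4779062  -1.27258055] 0.015721804290547224
face (31.2, 25.3)
```

View pics/c6.png

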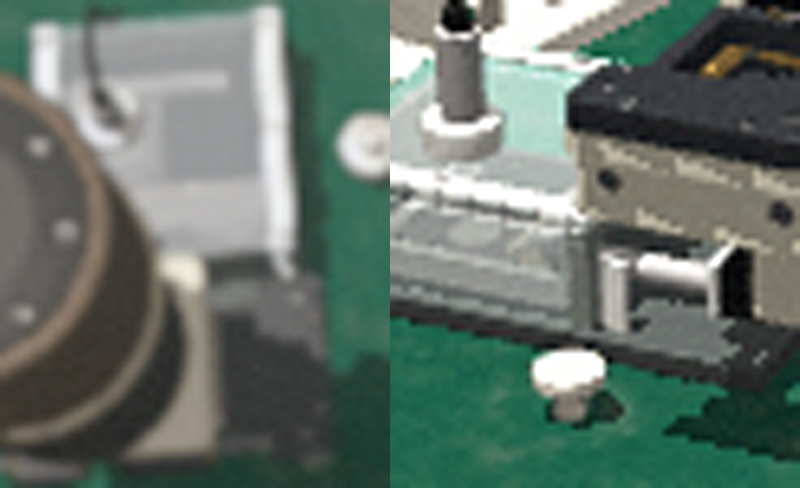

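Picture 11 shows the plate under the cover. Its right edge is at crop column 163, next to the back stop, with the flap resting on it and the shaft level. I'll press on gently until the stop resists.

Emit:
arm_command:
  targets:
    - [[0, 0, 0, 0.08, 0.02, 0, 0], [0, 0, 0, 0.16, 0.03, 0, 0], [0, 0, 0, 0.24, 0.04, 0, 0], [0, 0, 0, 0.24, 0.04, 0, 0]]

```text
clock: 13.23
tool_pos: [0.5514, 0.2221, -0.012]
orientation: [-180.0, -0.0, -175.4]
force: [-3.0, -0.1, -0.8]
opening: 0.0155
```

Run:
```python
from h import *
O=np.array([.6250,.2027]);th=np.radians(4.6);X=np.array([np.cos(th),np.sin(th)]);Y=np.array([-X[1],X[0]])
t=ctrl.snapshot("top");cv2.imwrite("pics/top7.png",t)
def pr(x,y,z): return proj("top",[*(O+x*X+y*Y),z])[0]
g=cv2.cvtColor(t,cv2.COLOR_BGR2GRAY)
for x in(.045,.055,.065): # across right edge of plate
    print("y scan x",x,[(y,int(cv2.getRectSubPix(g,(1,1),tuple(pr(x,y/1e3,.02).tolist()))[0,0])) for y in range(-10,19,2)])
for y in(.008,.012): print("x scan y",y,[(x,int(cv2.getRectSubPix(g,(1,1),tuple(pr(x/1e3,y,.02).tolist()))[0,0])) for x in range(20,94,3)])
```

```text
y scan x 0.045 [(-10, 154), (-8, 154), (-6, 154), (-4, 153), (-2, 153), (0, 154), (2, 157), (4, 161), (6, 168), (8, 173), (10, 176), (12, 177), (14, 178), (16, 179), (18, 180)]
y scan x 0.055 [(-10, 154), (-8, 154), (-6, 154), (-4, 153), (-2, 154), (0, 154), (2, 156), (4, 163), (6, 170), (8, 176), (10, 177), (12, 176), (14, 170), (16, 162), (18, 155)]
y scan x 0.065 [(-10, 154), (-8, 153), (-6, 153), (-4, 153), (-2, 153), (0, 155), (2, 158), (4, 167), (6, 173), (8, 175), (10, 168), (12, 163), (14, 158), (16, 157), (18, 150)]
x scan y 0.008 [(20, 185), (23, 186), (26, 187), (29, 185), (32, 178), (35, 174), (38, 171), (41, 170), (44, 172), (47, 174), (50, 175), (53, 175), (56, 176), (59, 175), (62, 174), (65, 175), (68, 175), (71, 176), (74, 178), (77, 184), (80, 190), (83, 184), (86, 170), (89, 158), (92, 154)]
x scan y 0.012 [(20, 174), (23, 179), (26, 184), (29, 185), (32, 179), (35, 175), (38, 174), (41, 175), (44, 176), (47, 178), (50, 179), (53, 177), (56, 174), (59, 167), (62, 164), (65, 163), (68, 167), (71, 176), (74, 183), (77, 187), (80, 191), (83, 185), (86, 169), (89, 158), (92, 155)]
```

Emit:
arm_command:
  targets:
    - [[0, 0, 0, 0.08, 0.01, 0, 0], [0, 0, 0, 0.16, 0.01, 0, 0], [0, 0, 0, 0.16, 0.01, 0, 0]]

```text
clock: 13.53
tool_pos: [0.5514, 0.2216, -0.0125]
orientation: [-179.9, -0.2, -175.4]
force: [-6.9, -0.0, 0.9]
opening: 0.0153
```

Emit:
arm_command:
  targets:
    - [[0, 0, 0, 0.08, 0.01, 0, 0], [0, 0, 0, 0.15, 0.01, 0, 0], [0, 0, 0, 0.15, 0.01, 0, 0]]

```text
clock: 13.78
tool_pos: [0.5514, 0.2212, -0.0129]
orientation: [-179.9, -0.3, -175.4]
force: [-12.6, 0.9, 2.7]
opening: 0.0162
```

The TCP stopped at x = 0.5514 with about 12 N against the back stop. The face is at station x of about 33, where 34 is expected. I'll draw the tool straight out along the station axis.

Emit:
arm_command:
  targets:
    - [[0, 0, 0, -0.3, -0.02, 0, 0], [0, 0, 0, -0.6, -0.05, 0.05, 0], [0, 0, 0, -1.2, -0.1, 0.05, 0], [0, 0, 0, -1.8, -0.14, 0.05, 0], [0, 0, 0, -2.4, -0.19, 0.05, 0], [0, 0, 0, -3, -0.24, 0.05, 0], [0, 0, 0, -3.6, -0.29, 0.05, 0], [0, 0, 0, -4.2, -0.34, 0.05, 0]]

```text
clock: 14.45
tool_pos: [0.5123, 0.2192, -0.0112]
orientation: [180.0, 0.0, -175.4]
force: [-0.4, -0.3, 0.0]
opening: 0.0161
```

Emit:
arm_command:
  targets:
    - [[0, 0, 0, -1, -0.08, 0, 0], [0, 0, 0, -2, -0.16, 0, 0], [0, 0, 0, -3.5, -0.28, 0, 0], [0, 0, 0, -5, -0.4, 0, 0], [0, 0, 0, -6.5, -0.52, 0, 0], [0, 0, 0, -8, -0.64, 0, 0], [0, 0, 0, -8, -0.64, 0, 0]]

```text
clock: 15.03
tool_pos: [0.4296, 0.2114, -0.0115]
orientation: [-180.0, -0.1, -175.4]
force: [-0.3, -1.1, -0.5]
opening: 0.0161
```

```bash
cat > sc.py <<'E'
from h import *
import sys
O=np.array([.6250,.2027]);th=np.radians(4.6);X=np.array([np.cos(th),np.sin(th)]);Y=np.array([-X[1],X[0]])
g1=cv2.cvtColor(cv2.imread(f"pics/top{sys.argv[1]}.png"),cv2.COLOR_BGR2GRAY);g0=cv2.cvtColor(cv2.imread("pics/top0.png"),cv2.COLOR_BGR2GRAY)
def val(g,x,y,z=.02): return int(cv2.getRectSubPix(g,(1,1),tuple(proj("top",[*(O+x/1e3*X+y/1e3*Y),z])[0].tolist()))[0,0])
for x in(26,40,44,48,52,60,66,70): print("y scan x",x,[(y,val(g1,x,y),val(g0,x,y)) for y in range(-4,52,3)])
for y in(8,14,30): print("x scan y",y,[(x,val(g1,x,y),val(g0,x,y)) for x in range(20,94,3)])
E
python3 - <<'E'
from h import *
for n in("side","top"):cv2.imwrite(f"pics/{n}8.png",ctrl.snapshot(n))
print(ctrl.get_obs()["tool_pos"])
E
python3 sc.py 8
```

```text
[ 0.43216098  0.21283547 -0.01105567]
y scan x 26 [(-4, 146, 139), (-1, 146, 139), (2, 145, 139), (5, 146, 140), (8, 147, 140), (11, 146, 139), (14, 145, 140), (17, 146, 140), (20, 145, 140), (23, 145, 139), (26, 146, 139), (29, 145, 139), (32, 146, 140), (35, 147, 139), (38, 156, 151), (41, 179, 171), (44, 184, 178), (47, 171, 163), (50, 181, 174)]
y scan x 40 [(-4, 147, 140), (-1, 147, 140), (2, 151, 141), (5, 157, 140), (8, 162, 140), (11, 166, 140), (14, 169, 140), (17, 169, 140), (20, 169, 140), (23, 169, 139), (26, 169, 140), (29, 169, 140), (32, 168, 139), (35, 169, 141), (38, 171, 150), (41, 175, 165), (44, 174, 167), (47, 163, 156), (50, 173, 167)]
y scan x 44 [(-4, 145, 141), (-1, 147, 140), (2, 151, 140), (5, 158, 139), (8, 165, 140), (11, 168, 139), (14, 170, 139), (17, 170, 140), (20, 171, 140), (23, 171, 139), (26, 170, 139), (29, 169, 139), (32, 168, 139), (35, 168, 140), (38, 169, 149), (41, 172, 163), (44, 171, 166), (47, 163, 158), (50, 177, 171)]
y scan x 48 [(-4, 146, 140), (-1, 147, 141), (2, 149, 140), (5, 159, 139), (8, 167, 140), (11, 169, 140), (14, 171, 140)
[... 1979 characters left out ...]
40), (41, 169, 140), (44, 170, 139), (47, 171, 140), (50, 171, 139), (53, 167, 135), (56, 159, 131), (59, 151, 129), (62, 148, 132), (65, 149, 137), (68, 157, 144), (71, 173, 157), (74, 180, 162), (77, 183, 169), (80, 184, 175), (83, 177, 169), (86, 161, 154), (89, 149, 143), (92, 147, 140)]
x scan y 30 [(20, 150, 143), (23, 145, 139), (26, 146, 140), (29, 148, 140), (32, 154, 140), (35, 163, 140), (38, 168, 140), (41, 168, 139), (44, 168, 139), (47, 167, 139), (50, 167, 144), (53, 188, 179), (56, 212, 204), (59, 197, 191), (62, 149, 141), (65, 117, 112), (68, 115, 110), (71, 105, 99), (74, 88, 83), (77, 91, 86), (80, 115, 109), (83, 139, 132), (86, 142, 136), (89, 132, 126), (92, 131, 125)]
```

The plate is in: it reads brighter than the first picture over x 33–78, with no dark gap to the rail. I'll fit its rear and right edges more finely, and the rail face too, using the difference image.

```bash
cat > ed.py <<'E'
from h import *
import sys
O=np.array([.6250,.2027]);th=np.radians(4.6);X=np.array([np.cos(th),np.sin(th)]);Y=np.array([-X[1],X[0]])
G=lambda k:cv2.cvtColor(cv2.imread(f"pics/top{k}.png"),cv2.COLOR_BGR2GRAY).astype(np.float32)
d=G(sys.argv[1])-G(0)-6.5;g0=G(0)
samp=lambda im,x,y,z:cv2.getRectSubPix(im,(1,1),tuple(proj("top",[*(O+x/1e3*X+y/1e3*Y),z])[0].tolist()))[0,0]
def cross(f,r,lev):
    v=np.array([f(a) for a in r]);i=np.flatnonzero((v[:-1]<lev)&(v[1:]>=lev))
    return r[i[0]]+(lev-v[i[0]])/(v[i[0]+1]-v[i[0]])*(r[1]-r[0]) if len(i) else np.nan
R_=np.arange(-4,14,.5)
def line(nm,a,b):
    b=np.array(b);p=np.polyfit(a,b,1);print(nm,"at mid",np.polyval(p,np.mean(a)).round(2),"slope deg",np.degrees(np.arctan(p[0])).round(2),"pts",b.round(1))
for lev in(10,13):
    xs=np.arange(42,74,3);line(f"right{lev}",xs,[cross(lambda y:samp(d,x,y,.02),R_,lev) for x in xs])
    ys=np.arange(8,36,3);line(f"rear{lev}",ys,[cross(lambda x:samp(d,x,y,.02),np.arange(24,42,.5),lev) for y in ys])
xs=np.arange(20,48,3);line("rail",xs,[cross(lambda y:samp(g0,x,y,.023),np.arange(33,45,.5),154) for x in xs])
ys=np.arange(-22,10,3);line("stop",ys,[cross(lambda x:samp(g0,x,y,.023),np.arange(68,84,.5),157) for y in ys])
E
python3 ed.py 8
```

```text
right10 at mid 3.94 slope deg -1.94 pts [4.4 4.  4.3 4.5 4.3 4.2 3.6 3.6 3.1 3.4 3.9]
rear10 at mid 32.98 slope deg -1.69 pts [32.9 33.  33.4 33.6 33.3 33.1 32.9 32.6 32.6 32.4]
right13 at mid 4.81 slope deg -2.42 pts [5.9 5.  5.  5.2 5.1 4.9 4.4 4.4 3.9 4.2 4.9]
rear13 at mid 33.96 slope deg -1.82 pts [34.1 34.  34.3 34.3 34.3 34.2 34.2 33.7 33.3 33.2]
rail at mid 38.36 slope deg 1.01 pts [38.3 38.3 38.1 38.2 38.3 38.3 38.3 38.3 38.5 38.9]
stop at mid 75.97 slope deg -0.44 pts [75.5 75.9 76.2 76.3 76.3 76.3 76.2 76.  75.8 75.5 75.6]
```

Relative to the rail (38.4) and stop (76.0) as fitted in the same frame, a touching plate would have its rear edge at 32.0 and its right edge at 2.4. I measured about 33.5 and 4.3, so there is no gap. The two edge tilts are about 2° with opposite signs, so they are noise around zero and the plate is home. Now I'll lay the tool back.

Emit:
arm_command:
  targets:
    - [[0, 0, 0, 0, 0, 2, 0], [0, 0, 0, 0, -1, 4, 0], [0, 0, -0.02, 0.5, -4.5, 4, 0], [0, 0, -0.04, 1.3, -8, 4, 0], [0, 0, -0.06, 2.2, -11.5, 4, 0], [0, 0, -0.089, 3, -15, 4, 0], [0, 0, -0.089, 3.7, -16.4, 4, 0], [0, 0, -0.089, 3.7, -16.4, 4, 0]]

```text
clock: 15.8
tool_pos: [0.4708, 0.0461, 0.0286]
orientation: [-180.0, 0.0, 179.3]
force: [-0.1, 0.4, -2.1]
opening: 0.0158
```

Emit:
arm_command:
  targets:
    - [[0, 0, 0, 0, 0, -1.5, 0], [0, 0, 0, 0, 0, -3, 0], [0, 0, 0, 0, 0, -4, 0], [0, 0, 0, 0, 0, -4.6, 0], [0, 0, 0, 0, 0, -5, 0], [0, 0, 0, 0, 0, -5.1, 0], [0, 0, 0, 0, 0, -5.1, 0], [0, 0, 0, 0, 0, -5.1, 0]]

```text
clock: 16.47
tool_pos: [0.4701, 0.049, -0.022]
orientation: [180.0, 0.0, 179.6]
force: [0.2, 0.1, -1.4]
opening: 0.0158
```

Emit:
arm_command:
  targets:
    - [[0, 0, 0, 0, 0, -0.1, 0], [0, 0, 0, 0, 0, -0.2, 0], [0, 0, 0, 0, 0, -0.27, 0], [0, 0, 0, 0, 0, -0.27, 0]]

```text
clock: 16.8
tool_pos: [0.4699, 0.0488, -0.0249]
orientation: [180.0, 0.0, 179.5]
force: [0.9, 0.5, 0.4]
opening: 0.0161
```

Touched down: fz went from -1.4 to +0.4. I'll release and back off upwards.

Emit:
arm_command:
  targets:
    - [[0, 0, 0, 0, 0, 0, 1], [0, 0, 0, 0, 0, 0, 1], [0, 0, 0, 0, 0, 0, 1], [0, 0, 0, 0, 0, 0, 1], [0, 0, 0, 0, 0, 0, 1], [0, 0, 0, 0, 0, 0, 1], [0, 0, 0, 0, 0, 0, 1], [0, 0, 0, 0, 0, 0, 1]]

```text
clock: 17.47
tool_pos: [0.4697, 0.0487, -0.0251]
orientation: [-180.0, -0.0, 179.5]
force: [0.3, -0.0, 0.2]
opening: 0.0634
```

Emit:
arm_command:
  targets:
    - [[0, 0, 0, 0, 0, 0, 1], [0, 0, 0, 0, 0, 2, 1], [0, 0, 0, 0, 0, 5, 1], [0, 0, 0, 0, 0, 9, 1], [0, 0, 0, 0, 0, 13, 1], [0, 0, 0, 0, 0, 17, 1], [0, 0, 0, 0, 0, 20, 1], [0, 0, 0, 0, 0, 20, 1]]

```text
clock: 18.13
tool_pos: [0.4732, 0.0497, 0.1817]
orientation: [179.8, 0.6, 179.6]
force: [0.8, 0.6, 0.1]
opening: 0.0875
```

Emit:
arm_command:
  targets:
    - [[0, 0, 0, -0.5, -4, 0, 1], [0, 0, 0, -1.5, -8, 0, 1], [0, 0, 0, -3, -11.8, 0, 1], [0, 0, 0, -4.5, -15.6, 0, 1], [0, 0, 0, -6, -19.4, 0, 1], [0, 0, 0, -7.5, -23.2, 0, 1], [0, 0, 0, -9, -27, 0, 1], [0, 0, 0, -9, -27, 0, 1]]

```text
clock: 18.8
tool_pos: [0.3765, -0.2259, 0.1747]
orientation: [-180.0, -0.1, 179.2]
force: [0.5, 0.3, -0.5]
opening: 0.0873
```

```bash
python3 - <<'E'
from h import *
for n in("side","top"):cv2.imwrite(f"pics/{n}9.png",ctrl.snapshot(n))
t=cv2.imread("pics/top9.png");s=cv2.imread("pics/side9.png")
a=cv2.resize(t[118:232,184:280],(400,475),interpolation=cv2.INTER_CUBIC)
b=cv2.resize(s[170:265,160:240],(400,475),interpolation=cv2.INTER_CUBIC)
cv2.imwrite("pics/c9.png",np.hstack([a,b]))
print(ctrl.get_obs()["clock"])
z=cv2.imread("pics/top0.png")
for nm,b in(("tip",(183,166,194,178)),("weight",(241,141,253,154)),("tool",(258,178,278,230))):
    for k,im in((0,z),(9,t)):
        h=cv2.cvtColor(up(im,*b),cv2.COLOR_BGR2HSV);c=max(blobs(h[...,1]<60,5),key=cv2.contourArea);m=cv2.moments(c)
        print(nm,k,px([m["m10"]/m["m00"],m["m01"]/m["m00"]],*b[:2]))
E
python3 ed.py 9
```

```text
18.9
tip 0 [[188.47304687 171.42272765]]
tip 9 [[188.46864339 171.425735  ]]
weight 0 [[246.74739217 147.06530668]]
weight 9 [[246.74240691 147.0468803 ]]
tool 0 [[267.26341502 201.61056533]]
tool 9 [[267.4129513  200.94261648]]
right10 at mid 4.72 slope deg -2.57 pts [5.6 4.8 5.  5.1 5.1 5.1 4.6 4.3 3.9 3.9 4.5]
rear10 at mid 33.75 slope deg -1.91 pts [34.  34.  34.3 33.9 33.7 33.7 33.8 33.6 33.3 33.2]
right13 at mid 5.65 slope deg -2.76 pts [7.  5.7 5.8 5.9 6.1 6.1 5.6 5.2 4.6 4.7 5.6]
rear13 at mid 34.83 slope deg -2.52 pts [35.6 35.  35.2 34.9 34.8 34.8 35.3 34.6 34.2 34. ]
rail at mid 38.36 slope deg 1.01 pts [38.3 38.3 38.1 38.2 38.3 38.3 38.3 38.3 38.5 38.9]
stop at mid 75.97 slope deg -0.44 pts [75.5 75.9 76.2 76.3 76.3 76.3 76.2 76.  75.8 75.5 75.6]
```

View pics/c9.png

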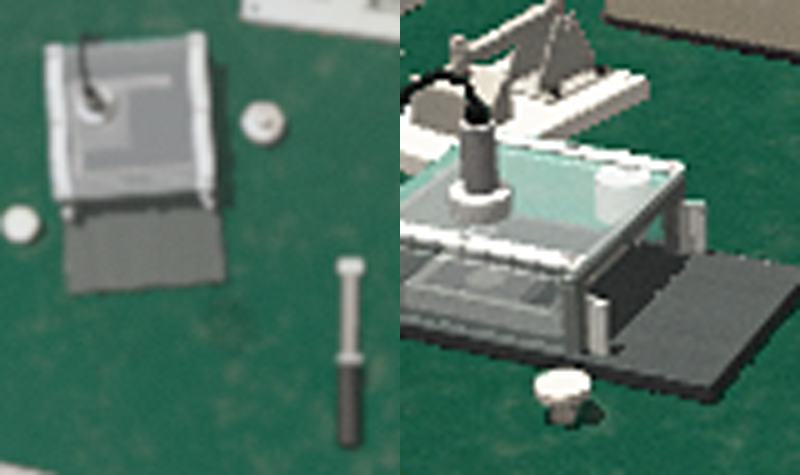

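The last picture shows the plate in the inner corner, against rail and stop. The inlet is empty, and the tool lies at its old place. The tip and weight centroids are unchanged to 0.02 px.

```bash
python3 -c "
from plant import ctrl
ctrl.close_job();print(ctrl.get_obs()['clock'])"
```

```text
the job is handed in; nothing more can be done
the job is handed in; nothing more can be done
```

I pushed the plate in through the flap until it met the back stop and the left rail, laid the tool back where it had been, and handed the job in at about 19 s of the 58 s allowed. The hand-in gives no verdict, so what follows is from my own checks.

- **Plate position:** the tool stopped moving forward at about 12 N against the back stop. In the last camera measurements there was no gap to the rail or to the stop.
- **Plate angle:** this check is weak. The fitted edges tilted about 2 to 2.5° in opposite directions, so I take the plate as parallel within the noise, inside the 4° limit.
- **Flap:** I judged it shut because the inlet is empty and the flap area looks as it did at the start. I did not measure its angle.
- **Other objects:** the check weight and gauge tip had moved less than 0.02 px. I did not measure the carton; the arm only passed above it, and no contact showed in the forces.
- **Tool:** it lies flat on the bench, about 1–2 mm from its first place and clear of the chamber.

The first grasp closed on nothing because the reported TCP height was about 29 mm below the real fingertip height. I found this in the side view and corrected for it.

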